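Pour slate basing pieces back into their storage jar

ROBOT

A 6-joint arm with a two-finger parallel gripper is mounted at the origin on the work surface. World frame = base frame: x ahead of the robot, y to its left, z up, the work surface at z = 0. Lengths are in m, angles in rad, forces in N, time in s.
With the tool pointing down it reaches from about 0.325 to 1 m from the base axis. Payload 5.1 kg.
Tool frame: the origin (TCP) lies at the very end of the fingers, on their centre line; the grasp point (between the pads) lies env.grip_point_offset behind it (env.grip_point_offset is the distance from the TCP to the grasp point, in m); z points along the fingers, y is the line along which they close (so a half turn about z gives the same grasp; the last joint's range is limited). The gripper opens to 85 mm and grips with 20 to 120 N. Pads are 22 mm wide; open, the fingers measure 114 mm over their backs; the gripper's body (76 mm by 85 mm) begins 54 mm behind the grasp point. The pads swing forward as they close: fully open they stand 13 mm farther back than shut.
Start: joints at [1.056, 0.124, 1.65, -0, 1.367, -0.083], TCP at [0.272, 0.59, 0.231] pointing down, gripper open.
Joint ranges: [-2.61, 2.61], [-1.02, 2.33], [0.03, 2.71], [-1.35, 4.49], [0.32, 2.68], [-2.91, 2.91]. Speed limits (rad/s): [2.57, 2.57, 3.14, 3.14, 3.14, 3.14].

INTERFACE

Orientations are given as a 3x3 rotation matrix whose columns are the frame's x, y, z axes.
In Python, from station import env gives the robot as it stands.
- The arm moves only by the tool carry_out, never from a script. Its argument "commands" is a list of rows, each a list of 5 numbers: the shift along the tool's x, y, z in m, then the turn about the tool's z in degrees, then the opening, from -1 (shut) to 1 (fully open), so that 0 is half open. A call has 1 to 5 rows; each row is the pose to reach, as a shift and turn from the pose commanded when the call began, along the tool's axes at that moment; what a row does not reach only later rows make up. A row lasts 1/10 s, in which the tool goes at most 50 mm and 8.59 degrees, less where a joint would pass 70% of its speed; a pose out of reach is approached as far as the arm can. A call with a gripper value outside its range is refused whole. The fingers move at their own pace and stop on an object; "force" is the grip in N (left out, the last holds). Time passes only in rows, so rows that repeat a pose let the fingers close. It gives the time, the measured TCP pose, the force, the opening and the grip force at its end, in the units of the state.
- env.get_state(): the state, without advancing time (a new reading comes with each control period).
- env.capture(name): name is "scene" or "side" or "wrist"; returns a dict with "image" (420x560x3 uint8, red, green, blue), "fx", "fy", "cx", "cy" (pixels), "camera_from_world" (4x4, takes a point from world to camera coordinates). Camera axes: x right, y up, looking along -z (the intrinsics and any distortion apply to the point x, -y, -z); pixel columns grow to the right and rows downward; lengths in m; the calibration is good to about 2 mm. A picture is of the moment at which its call begins. There is no depth.
- env.job_done(): hands the job in; it is judged then, once.
The state is a dict: "time_s": time; "qpos": joint angles; "qd": joint speeds; "effort": joint torques, N m; "eef_pos": TCP position; "tcp_rot": TCP orientation; "contact_force": force on the tool from outside, world axes, zero at the start; "wrist_torque": the same for the moment, N m; "opening": finger opening in m; "grip_force": force on a finger pad.
Only numpy, scipy, OpenCV 4.12 (cv2) and the standard library are available. Lean on these libraries where they do the work, as an engineer would, in place of code of your own. Each camera call takes 0.05 s, during which the arm holds its last target. There are 200 camera calls.

TASK

The hand scoop holding five slate pieces is parked with its pan partly under the wire drying rack: draw it out by its handle without knocking the rack, pour all the pieces over its lip, held low over the funnel, through the funnel into the storage jar, then lay the empty scoop flat on the bench and let go. Every piece must end down in the jar, with the jar still standing about where it was and the funnel still seated in its neck; leave the other things on the bench where they are.

Things in the scene. Friction and masses are not known exactly. Their poses are not given: they have to be found in the camera images.
- scoop: Aluminium hand scoop, wooden handle, 110 to 180 g. Pan 110 mm long, 88 wide at the back, 66 at the open mouth; floor 3 mm thick, back wall 42 mm high, sides falling from 36 to 8 mm. Origin: under the middle of the pan; x to the mouth, z up, handle to -x (x -155 to +55 mm in all), 48 mm high. Stands flat loaded or empty. The pieces slide out when the mouth dips by some 25 to 37 degrees.
- scoop_grip (a point): Point to grip on the scoop's handle, on its centre line: 40 mm above the scoop's underside, 100 mm behind its origin. The handle is a straight level bar 18 mm wide (y) and 16 mm tall, from 55 to 155 mm behind the origin; pinch it across its width from above. Axes as the scoop's.
- scoop_lip (a point): Middle of the scoop's front pouring edge, on top of its floor: 55 mm ahead of the scoop's origin, 3 mm above its underside. Axes as the scoop's.
- rack: Wire drying rack, fixed: shelf 120 mm (x) by 200 mm (y) on a wire leg at each corner, open below all round; shelf underside 112 mm above the bench, parts drying on top up to 145 mm. Origin: on the bench under the shelf's middle. The front 40 to 55 mm of the scoop's pan is under the shelf, its handle sticking out on the rack's -x side, nearly parallel to x; draw it out along -x.
- jar: Clear storage jar, loose, upright, about 250 g: 110 mm tall, 76 mm outside diameter (69 mm inside), inner floor 5 mm up, neck 65 mm outside and 58 mm inside. Origin: centre of its underside.
- funnel: White wide-mouth funnel, loose, about 80 g, standing in the jar's neck: mouth 140 mm across, cone at 49 degrees, stem 46 mm inside reaching 32 mm down into the neck, a collar resting on the jar's rim. Origin: on its axis, underside of the collar (jar's rim level, 110 mm above the bench); z up. A small tab on the rim reaches 91 mm from the axis, along its x axis.
- funnel_mouth (a point): Centre of the funnel's open top, level with its rim, 60 mm above the funnel's origin: 170 mm above the bench.
- stone0: Slate piece, an irregular grey chunk about 24 mm across and 16 mm thick, about 20 g. Origin: its middle. All five lie in the scoop's pan at the start and are alike.
- stone1: Slate piece, an irregular grey chunk about 24 mm across and 16 mm thick, about 20 g. Origin: its middle. All five lie in the scoop's pan at the start and are alike.
- stone2: Slate piece, an irregular grey chunk about 24 mm across and 16 mm thick, about 20 g. Origin: its middle. All five lie in the scoop's pan at the start and are alike.
- stone3: Slate piece, an irregular grey chunk about 24 mm across and 16 mm thick, about 20 g. Origin: its middle. All five lie in the scoop's pan at the start and are alike.
- stone4: Slate piece, an irregular grey chunk about 24 mm across and 16 mm thick, about 20 g. Origin: its middle. All five lie in the scoop's pan at the start and are alike.
- jar_lid: Bare metal screw lid of the jar lying on the bench on the robot's side of it, 73 mm across, 16 mm high; to be left alone. Origin: centre of its underside.
- paint_pot: Small paint jar, 36 mm across, 55 mm high, near the rack on its +y side; to be left alone. Origin: centre of its underside.
- thinner: White thinner bottle, 62 mm across, 165 mm high, at the far side of the bench; to be left alone. Origin: centre of its underside.
- mix_cup: Clear little mixing cup, 48 mm across, 45 mm high, near the middle of the bench on the robot's side; to be left alone. Origin: centre of its underside.
- cleaning_pot: Airbrush cleaning pot of glass with a black domed top, 106 mm across, 98 mm high, an airbrush in its side, on the far right of the bench; to be left alone. Origin: centre of its underside.
- tape_stand: Grey masking-tape stand, 100 by 75 mm, 66 mm high, on the far left of the bench; to be left alone. Origin: centre of its underside.

How it is judged:
On the way, in this order (a step that is already met when the one before it is completed fails the run):
1. the scoop is tipped over the funnel: its lip above the funnel's mouth, no more than 100 mm above its rim, and the scoop tilted by more than 0.4 rad (horizontal distance between scoop_lip and funnel_mouth below 0.07 m and z of scoop_lip in the frame of funnel_mouth between -0.03 and 0.1 m and angle between scoop's own z axis and vertical above 0.4 rad), for 0.1 s.
2. all five pieces are down in the jar, below the funnel's stem (horizontal distance between each of stone0, stone1, stone2, stone3, stone4 and jar below 0.036 m and z of stone0 in the frame of jar between 0 and 0.07 m and z of stone1 in the frame of jar between 0 and 0.07 m and z of stone2 in the frame of jar between 0 and 0.07 m and z of stone3 in the frame of jar between 0 and 0.07 m and z of stone4 in the frame of jar between 0 and 0.07 m), for 0.2 s.
At the end, for the whole second after the job is handed in: All five pieces lie in the jar, middles under 70 mm above its base; jar upright (0.08 rad), within 60 mm of its start; funnel seated (10 mm off centre, collar 6 mm off rim, 0.15 rad at most); scoop flat, right way up on the bench (0.1 rad, underside under 10 mm); scoop and jar at rest (all of step 2 and horizontal distance between funnel and jar below 0.01 m and z of funnel in the frame of jar below 0.116 m and angle between funnel's own z axis and vertical below 0.15 rad and angle between jar's own z axis and vertical below 0.08 rad and distance of jar from where it was at the start of the episode below 0.06 m and height (world z) of each of jar, scoop below 0.01 m and angle between scoop's own z axis and vertical below 0.1 rad and linear speed of each of scoop, jar below 0.02 m/s); the robot touches nothing.
It fails at once if the rack is knocked by the scoop (over 8 N) (contact force between scoop and rack above 8 N).
It fails at once if the rack is knocked by the robot (over 8 N) (contact force between any of the arm, the fingers and rack above 8 N).
It fails at once if the jar is tipped by more than 0.35 rad (angle between jar's own z axis and vertical above 0.35 rad).
It fails at once if another thing on the bench is pushed by more than 30 mm (distance of any of thinner, paint_pot, mix_cup, cleaning_pot, tape_stand, jar_lid from where it was at the start of the episode above 0.03 m).
It also fails if it takes over 72 s, if anything falls off the work surface, if the arm or the gripper's body presses on something with over 40 N, if the wrist force passes 120 N, or if a joint passes its speed limit or range.

## Working session

There is one attempt and no reset: what is moved stays moved. The work goes in short steps, Python scripts to look and compute and a tool call to move; the robot and the scene stay as the last step left them, time stands still between calls to the robot, and variables do not carry over. Pictures are saved under pics/ and viewed, at most 10 in all, crops included, and the job is handed in when it is done.

Besides the shell and the picture viewer there is one more tool, called after "Emit:" as name([rows], argument=value, ...), one row to a line, values as JSON. carry_out: Moves the arm, as the interface text tells. Its arguments: {"type":"object","properties":{"commands":{"type":"array","items":{"type":"array","items":{"type":"number"}}},"force":{"type":"number"}},"required":["commands"]}

```bash
mkdir -p pics; ls; cat > h.py <<'E'
import numpy as np, cv2
from station import env
def cap(n,f=None):
    c=env.capture(n)
    if f: cv2.imwrite('pics/'+f,cv2.cvtColor(c['image'],cv2.COLOR_RGB2BGR))
    return c
def ray(c,u,v):
    M=np.array(c['camera_from_world']);R,t=M[:3,:3],M[:3,3]
    d=np.array([(u-c['cx'])/c['fx'],-(v-c['cy'])/c['fy'],-1.])
    return -R.T@t,R.T@d
def onz(c,u,v,z):
    o,d=ray(c,u,v);return o+d*(z-o[2])/d[2]
def proj(c,p):
    M=np.array(c['camera_from_world']);q=M[:3,:3]@np.array(p)+M[:3,3]
    return c['cx']+c['fx']*q[0]/-q[2], c['cy']-c['fy']*q[1]/-q[2]
E
python3 - <<'E'
from h import *
np.set_printoptions(precision=4,suppress=True)
for n in('scene','side','wrist'):
    c=cap(n,n+'0.png');print(n,c['fx'],c['fy'],c['cx'],c['cy'],[k for k in c],ray(c,c['cx'],c['cy']))
s=env.get_state();print(s,env.grip_point_offset)
a=[cv2.imread(f'pics/{n}0.png') for n in('scene','side')]
cv2.imwrite('pics/scene0b.png',cv2.resize(a[0],(800,600),interpolation=cv2.INTER_CUBIC))
cv2.imwrite('pics/side0b.png',cv2.resize(a[1],(800,600),interpolation=cv2.INTER_CUBIC))
E
```

```text
pics
scene 496.1664950587151 496.1664950587151 281.8811848903124 210.3837720049198 ['image', 'fx', 'fy', 'cx', 'cy', 'camera_from_world'] (array([1.0925, 0.7435, 1.2521]), array([-0.3231, -0.5171, -0.7926]))
side 404.2879610422545 404.2879610422545 282.43714347073313 217.1977470218569 ['image', 'fx', 'fy', 'cx', 'cy', 'camera_from_world'] (array([0.3125, 0.9928, 1.0543]), array([ 0.225 , -0.7122, -0.6649]))
wrist 350.7132392034597 350.7132392034597 281.9637398878176 202.68254272516953 ['image', 'fx', 'fy', 'cx', 'cy', 'camera_from_world'] (array([0.2097, 0.6175, 0.3722]), array([ 0.2414, -0.1138, -0.9637]))
{'time_s': 0.15, 'qpos': array([ 1.0564,  0.1243,  1.6514,  0.    ,  1.3675, -0.0826]), 'qd': array([-0.0001, -0.0004, -0.0049,  0.0019, -0.0011,  0.0014]), 'effort': array([  0.002 , -42.4225, -36.6015,   0.    ,   0.0047,  -0.    ]), 'eef_pos': array([0.2718, 0.5899, 0.2303]), 'tcp_rot': array([[-0.9082,  0.4185, -0.0008],
       [ 0.4185,  0.9082, -0.0014],
       [ 0.0001, -0.0016, -1.    ]]), 'contact_force': array([-0.7796, -0.3987, -0.5185]), 'wrist_torque': array([ 0.0332, -0.0508, -0.0455]), 'grip_force': 0.0, 'opening': 0.08552230192097213} 0.0187
```

View pics/scene0b.png

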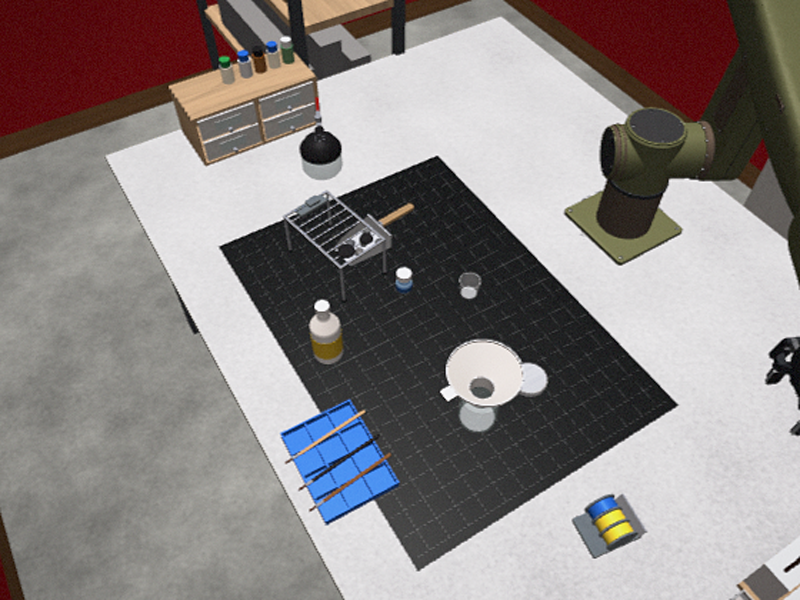

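View pics/side0b.png

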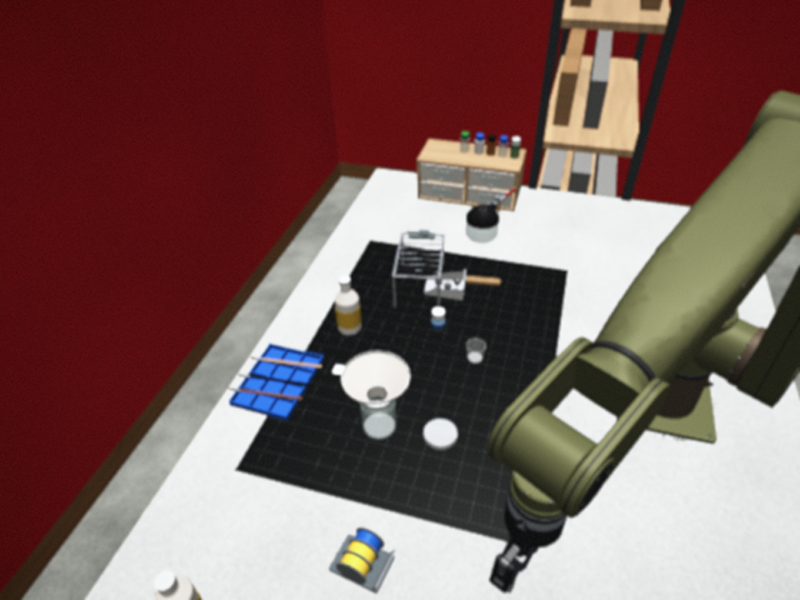

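Scene view (800 px): handle from (385,223) to (411,208), funnel mouth around (485,373), mixing cup (469,286), rack at (337,230). Side view: handle from (468,280) to (500,281), funnel mouth around (376,379).

```bash
python3 - <<'E'
from h import *
np.set_printoptions(precision=4,suppress=True)
for n,roi in (('scene',(140,170,255,295)),('side',(185,210,325,355))):
    c=cap(n);im=c['image'];hsv=cv2.cvtColor(im,cv2.COLOR_RGB2HSV)
    m=cv2.inRange(hsv,(8,80,80),(25,255,255));k=np.zeros_like(m);k[roi[0]:roi[1],roi[2]:roi[3]]=1;m*=k
    p=cv2.findNonZero(m)[:,0].astype(float)
    w=np.array([onz(c,u,v,.044)[:2] for u,v in p]);mu=w.mean(0);U,S,V=np.linalg.svd(w-mu);d=V[0]*np.sign(V[0][0])
    t=(w-mu)@d;print(n,'handle',len(p),mu,d,np.degrees(np.arctan2(d[1],d[0])),mu+d*t.min(),mu+d*t.max())
    # funnel white rim
    m=cv2.inRange(hsv,(0,0,130),(180,70,255));b=(225,300,300,370) if n=='scene' else (240,290,228,292)
    k=np.zeros_like(m);k[b[0]:b[1],b[2]:b[3]]=1;m*=k
    cs=max(cv2.findContours(m,cv2.RETR_EXTERNAL,cv2.CHAIN_APPROX_NONE)[0],key=cv2.contourArea)
    x,y,ww,hh=cv2.boundingRect(cs);print('bbox',x,y,ww,hh)
    q=np.array([onz(c,u,v,.17)[:2] for u,v in cs[:,0]])
    # keep the rim: robust circle centre of known radius .07
    from scipy.optimize import least_squares
    r=least_squares(lambda a:np.hypot(*(q-a).T)-.07,q.mean(0),loss='soft_l1',f_scale=.002);print('funnel',r.x,r.cost)
s=1/1.4286
c=cap('scene');c2=cap('side')
print('cup',onz(c,469*s,293*s,0),onz(c2,476*s,357*s,0.0));print('lid',onz(c,533*s,379*s,.016),onz(c2,440*s,433*s,.016))
print('pot',onz(c,404*s,272*s,.055),onz(c2,438*s,311*s,.055));print('rackcorners',[onz(c,u*s,v*s,.115) for u,v in((285,216),(327,193),(390,240),(343,267))])
print('thinner',onz(c,322*s,306*s,.165),'jarbase',onz(c,478*s,420*s,.0),onz(c2,380*s,427*s,0))
E
```

```text
scene handle 134 [ 0.4746 -0.2749] [0.9908 0.135 ] 7.75897192303317 [ 0.4285 -0.2811] [ 0.5223 -0.2684]
bbox 308 238 62 62
funnel [0.6119 0.2524] 0.00349592823967307
side handle 127 [ 0.4758 -0.2701] [0.9918 0.1281] 7.358243756091739 [ 0.4302 -0.276 ] [ 0.5213 -0.2642]
bbox 232 246 56 44
funnel [0.6116 0.2552] 0.001478013927830786
cup [ 0.4437 -0.0137  0.    ] [ 0.4438 -0.0147  0.    ]
lid [0.4685 0.2461 0.016 ] [0.4733 0.2457 0.016 ]
pot [ 0.5605 -0.1034  0.055 ] [ 0.5634 -0.0981  0.055 ]
rackcorners [array([ 0.7278, -0.3372,  0.115 ]), array([ 0.6137, -0.3532,  0.115 ]), array([ 0.5656, -0.1535,  0.115 ]), array([ 0.6892, -0.1394,  0.115 ])]
thinner [ 0.7886 -0.0354  0.165 ] jarbase [0.6115 0.2575 0.    ] [0.609  0.2542 0.    ]
```

Emit:
carry_out([
  [-0.031,-0.039,0,-6.4,1],
  [-0.062,-0.078,0,-12.8,1],
  [-0.093,-0.117,0,-19.2,1],
  [-0.124,-0.156,0,-25.6,1],
  [-0.155,-0.195,0,-32.2,1],
])

```text
time_s: 0.85
eef_pos: [0.3312, 0.3466, 0.2314]
tcp_rot: [[-0.991, -0.135, 0.001], [-0.135, 0.991, 0.0], [-0.001, 0.0, -1.0]]
contact_force: [0.4, -0.6, 0.8]
opening: 0.0854
grip_force: 0.0
```

Emit:
carry_out([
  [-0.005,-0.049,0,0,1],
  [-0.01,-0.098,0,0,1],
  [-0.015,-0.147,0,0,1],
  [-0.02,-0.196,0,0,1],
  [-0.026,-0.245,0,0,1],
])

```text
time_s: 1.35
eef_pos: [0.3888, 0.107, 0.2317]
tcp_rot: [[-0.991, -0.13, 0.002], [-0.13, 0.991, 0.0], [-0.002, 0.0, -1.0]]
contact_force: [0.9, 0.9, 0.5]
opening: 0.0857
grip_force: 0.0
```

Emit:
carry_out([
  [-0.005,-0.049,0,0,1],
  [-0.01,-0.098,0,0,1],
  [-0.015,-0.147,0,0,1],
  [-0.02,-0.196,0,0,1],
  [-0.026,-0.245,0,0,1],
])

```text
time_s: 1.85
eef_pos: [0.4464, -0.133, 0.2317]
tcp_rot: [[-0.992, -0.129, 0.001], [-0.129, 0.992, -0.0], [-0.001, -0.0, -1.0]]
contact_force: [0.8, 1.3, -0.3]
opening: 0.0854
grip_force: 0.0
```

Emit:
carry_out([
  [-0.005,-0.049,0,0,1],
  [-0.01,-0.098,0,0,1],
  [-0.016,-0.144,0.02,0,1],
  [-0.016,-0.144,0.05,0,1],
  [-0.016,-0.144,0.08,0,1],
])

```text
time_s: 2.35
eef_pos: [0.4812, -0.2733, 0.1508]
tcp_rot: [[-0.992, -0.127, 0.001], [-0.127, 0.992, -0.001], [-0.001, -0.001, -1.0]]
contact_force: [0.3, -0.8, 0.2]
opening: 0.0853
grip_force: 0.0
```

```bash
python3 - <<'E'
from h import *
np.set_printoptions(precision=4,suppress=True)
s=env.get_state();print(s['time_s'],s['eef_pos'],s['tcp_rot'],s['qpos'])
c=cap('wrist','w1.png');print([ (z,proj(c,[x,y,z])) for x,y,z in((.43,-.279,.048),(.522,-.267,.048))])
E
```

```text
2.35 [ 0.4812 -0.2733  0.1508] [[-0.9919 -0.1274  0.001 ]
 [-0.1274  0.9919 -0.0007]
 [-0.0009 -0.0008 -1.    ]] [-0.6136 -0.0249  1.9441  0.      1.2212 -2.3121]
[(0.048, (np.float64(284.4994630968935), np.float64(131.09099852474517))), (0.048, (np.float64(284.63737953126144), np.float64(255.99826732215914)))]
```

View pics/w1.png

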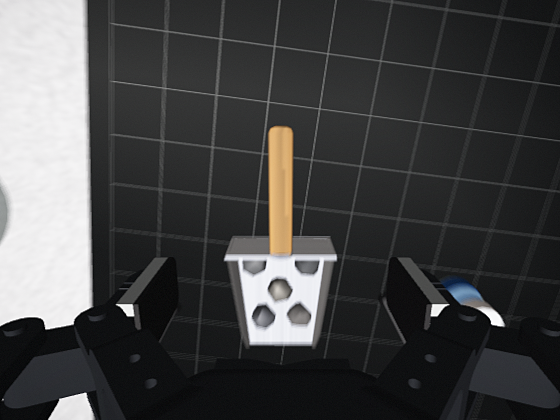

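Wrist view: handle from (281,127) to (281,254), centred between the fingers to within 2 mm, five stones in the pan at about (280,290). The estimate is good enough, so I descend and grip.

Emit:
carry_out([
  [0.0,-0.001,0.04,0,1],
  [0.0,-0.001,0.08,0,1],
  [0.0,-0.001,0.11,0,1],
  [0.0,-0.001,0.128,0,1],
  [0.0,-0.001,0.128,0,1],
])

```text
time_s: 2.9
eef_pos: [0.4791, -0.2709, 0.0207]
tcp_rot: [[-0.991, -0.13, -0.005], [-0.13, 0.991, 0.003], [0.005, 0.004, -1.0]]
contact_force: [-0.9, 1.1, -1.5]
opening: 0.0857
grip_force: 0.0
```

Emit:
carry_out([
  [0,0,0,0,-0.3],
  [0,0,0,0,-0.6],
  [0,0,0,0,-1],
  [0,0,0,0,-1],
  [0,0,0,0,-1],
], force=100)

```text
time_s: 3.4
eef_pos: [0.4817, -0.273, 0.0245]
tcp_rot: [[-0.992, -0.13, 0.001], [-0.13, 0.992, -0.001], [-0.001, -0.001, -1.0]]
contact_force: [-1.2, 1.4, 4.9]
opening: 0.0163
grip_force: 97.3
```

Emit:
carry_out([
  [0,0,0,0,-1],
  [0,0,0,0,-1],
  [0,0,0,0,-1],
  [0,0,-0.001,0,-1],
  [0,0,-0.002,0,-1],
])

```text
time_s: 3.9
eef_pos: [0.4809, -0.2723, 0.025]
tcp_rot: [[-0.992, -0.13, -0.0], [-0.13, 0.992, 0.0], [0.0, 0.0, -1.0]]
contact_force: [-0.4, -0.5, -1.0]
opening: 0.0161
grip_force: 97.4
```

Emit:
carry_out([
  [0.002,0,-0.006,0,-1],
  [0.008,0,-0.01,0,-1],
  [0.02,0,-0.01,0,-1],
  [0.035,0,-0.01,0,-1],
  [0.05,0,-0.01,0,-1],
])

```text
time_s: 4.4
eef_pos: [0.4296, -0.2787, 0.0348]
tcp_rot: [[-0.992, -0.13, -0.001], [-0.13, 0.992, 0.001], [0.001, 0.001, -1.0]]
contact_force: [0.1, 0.6, -3.0]
opening: 0.016
grip_force: 97.5
```

Emit:
carry_out([
  [0.015,0,0,0,-1],
  [0.028,0,0,0,-1],
  [0.036,0,0,0,-1],
  [0.04,0,0,0,-1],
  [0.04,0,0,0,-1],
])

```text
time_s: 4.9
eef_pos: [0.3915, -0.2843, 0.0354]
tcp_rot: [[-0.992, -0.129, 0.0], [-0.129, 0.992, -0.0], [-0.0, -0.0, -1.0]]
contact_force: [0.3, 0.0, -2.8]
opening: 0.0161
grip_force: 97.5
```

```bash
python3 - <<'E'
from h import *
np.set_printoptions(precision=4,suppress=True)
s=env.get_state();print(s['time_s'],s['eef_pos'],s['qpos'],s['contact_force'],s['wrist_torque'])
c=cap('side');cv2.imwrite('pics/s2.png',cv2.resize(cv2.cvtColor(c['image'],cv2.COLOR_RGB2BGR)[140:300,200:420],None,fx=3,fy=3))
E
```

```text
4.9 [ 0.3915 -0.2843  0.0354] [-0.7392 -0.0311  2.1677  0.0001  1.0047 -2.4395] [ 0.3409  0.0155 -2.7877] [0.0299 0.1873 0.0399]
```

View pics/s2.png

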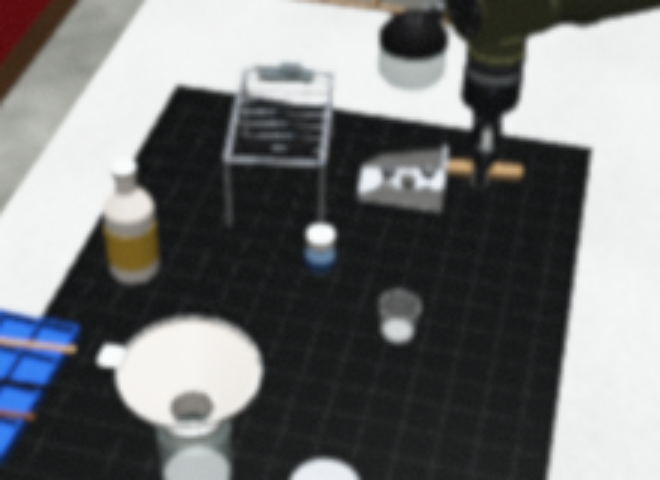

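Side crop: the scoop is drawn clear of the rack at (400,180), level with its stones, and the rack and paint pot are undisturbed. Now lift and carry.

Emit:
carry_out([
  [0,0,-0.01,0,-1],
  [0,0,-0.035,0,-1],
  [0,0,-0.07,0,-1],
  [0,0,-0.105,0,-1],
  [0,0,-0.14,0,-1],
])

```text
time_s: 5.45
eef_pos: [0.3923, -0.284, 0.1775]
tcp_rot: [[-0.991, -0.131, 0.001], [-0.131, 0.991, -0.001], [-0.001, -0.001, -1.0]]
contact_force: [0.1, -0.9, -2.7]
opening: 0.0161
grip_force: 97.8
```

Emit:
carry_out([
  [0,0,-0.04,0,-1],
  [0,0,-0.08,0,-1],
  [0,0,-0.115,0,-1],
  [0,0,-0.138,0,-1],
  [0,0,-0.145,0,-1],
])

```text
time_s: 5.95
eef_pos: [0.3931, -0.2848, 0.3251]
tcp_rot: [[-0.991, -0.131, 0.005], [-0.131, 0.991, -0.005], [-0.005, -0.005, -1.0]]
contact_force: [0.9, 0.2, -1.7]
opening: 0.0159
grip_force: 97.7
```

Emit:
carry_out([
  [-0.003,0.01,0,0,-1],
  [-0.012,0.032,0,0,-1],
  [-0.025,0.067,0,0,-1],
  [-0.039,0.105,0,0,-1],
  [-0.053,0.143,0,0,-1],
])

```text
time_s: 6.45
eef_pos: [0.425, -0.1331, 0.3176]
tcp_rot: [[-0.992, -0.129, -0.004], [-0.129, 0.992, 0.002], [0.003, 0.003, -1.0]]
contact_force: [1.1, -0.0, -1.2]
opening: 0.0161
grip_force: 97.7
```

Emit:
carry_out([
  [-0.014,0.038,0,0,-1],
  [-0.028,0.076,0,0,-1],
  [-0.042,0.114,0,0,-1],
  [-0.056,0.152,0,0,-1],
  [-0.07,0.19,0,0,-1],
])

```text
time_s: 6.95
eef_pos: [0.4693, 0.0645, 0.3177]
tcp_rot: [[-0.991, -0.131, -0.004], [-0.131, 0.991, 0.0], [0.004, 0.001, -1.0]]
contact_force: [1.0, -0.1, -1.6]
opening: 0.0158
grip_force: 97.7
```

Emit:
carry_out([
  [-0.014,0.038,0,0,-1],
  [-0.028,0.076,0,0,-1],
  [-0.042,0.112,0,0,-1],
  [-0.055,0.14,0,0,-1],
  [-0.062,0.158,0,0,-1],
])

```text
time_s: 7.45
eef_pos: [0.5102, 0.2292, 0.3174]
tcp_rot: [[-0.991, -0.132, -0.005], [-0.132, 0.991, -0.001], [0.005, -0.0, -1.0]]
contact_force: [0.6, -0.0, -1.5]
opening: 0.0159
grip_force: 97.7
```

Emit:
carry_out([
  [-0.003,0.013,0,0,-1],
  [-0.003,0.015,0,0,-1],
  [-0.003,0.015,0,0,-1],
])

```text
time_s: 7.75
eef_pos: [0.5122, 0.2416, 0.3199]
tcp_rot: [[-0.992, -0.13, -0.001], [-0.13, 0.992, -0.001], [0.001, -0.001, -1.0]]
contact_force: [0.5, -0.3, -1.8]
opening: 0.016
grip_force: 97.7
```

```bash
python3 - <<'E'
from h import *
np.set_printoptions(precision=4,suppress=True)
s=env.get_state();print(s['time_s'],s['eef_pos'],s['qpos'],s['contact_force'],s['wrist_torque'])
c=cap('side');cv2.imwrite('pics/s3.png',cv2.resize(cv2.cvtColor(c['image'],cv2.COLOR_RGB2BGR)[130:330,160:420],None,fx=3,fy=3))
d=np.array([.9914,.1305,0]);g=s['eef_pos']+[0,0,.0165]
for th in (0,.1,.2,.4,.7):
    l=g+d*(.155*np.cos(th)-.037*np.sin(th));l[2]+=-.155*np.sin(th)-.037*np.cos(th);u=np.array(proj(c,l));print(th,l,u,(u-[160,130])*3)
E
```

```text
7.75 [0.5122 0.2416 0.3199] [ 0.3461 -0.1009  1.7297 -0.0004  1.5139 -1.3547] [ 0.514  -0.2597 -1.8337] [-0.0379  0.2265 -0.0488]
0 [0.6658 0.2618 0.2994] [239.9662 229.2894] [239.8987 297.8683]
0.1 [0.6614 0.2612 0.2841] [242.0588 233.478 ] [246.1764 310.4339]
0.2 [0.6555 0.2604 0.2693] [244.6288 237.5113] [253.8863 322.5338]
0.4 [0.6394 0.2583 0.242 ] [251.0683 244.9957] [273.2048 344.987 ]
0.7 [0.6061 0.2539 0.2082] [263.4477 254.398 ] [310.343  373.1939]
```

View pics/s3.png

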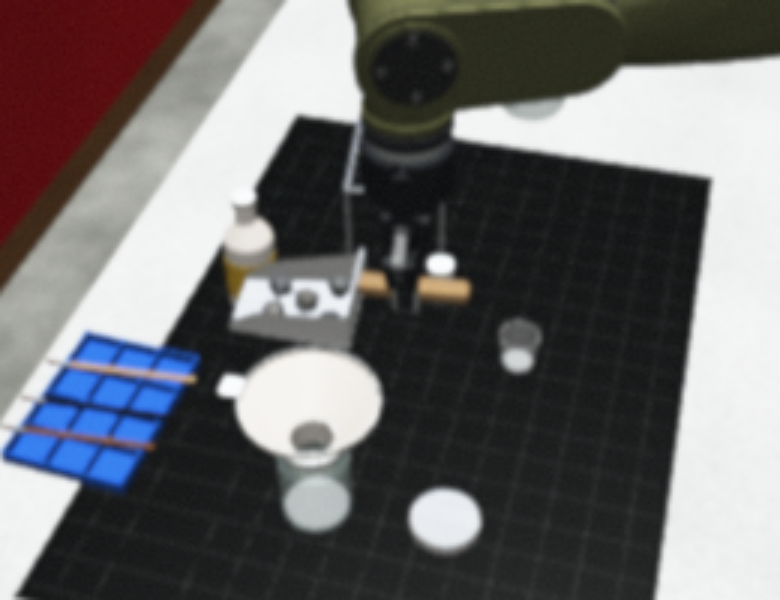

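Side crop: the level scoop's lip is at (245,310), above the funnel's far half, with all five stones in the pan. I back off 20 mm and loosen the grip in stages so that the pan droops about the pads.

Emit:
carry_out([
  [0.008,0,0,0,-1],
  [0.018,0,0,0,-1],
  [0.02,0,0,0,-1],
  [0.02,0,0,0,-1],
], force=50)

```text
time_s: 8.2
eef_pos: [0.4922, 0.239, 0.3208]
tcp_rot: [[-0.992, -0.129, 0.001], [-0.129, 0.992, 0.0], [-0.001, 0.0, -1.0]]
contact_force: [0.6, -0.2, -2.3]
opening: 0.0159
grip_force: 97.8
```

Emit:
carry_out([
  [0,0,0,0,-1],
  [0,0,0,0,-1],
], force=30)

```text
time_s: 8.4
eef_pos: [0.4928, 0.2393, 0.3204]
tcp_rot: [[-0.992, -0.13, 0.0], [-0.13, 0.992, 0.0], [-0.0, -0.0, -1.0]]
contact_force: [-0.4, 0.3, -2.4]
opening: 0.0159
grip_force: 97.8
```

```bash
cat >> h.py <<'E'
def tilt(save=None):
    # pitch of the handle from the two ends of its wooden blob in the scoop's vertical plane (side view)
    s=env.get_state();c=cap('side');im=c['image'];hsv=cv2.cvtColor(im,cv2.COLOR_RGB2HSV)
    g=s['eef_pos']+[0,0,.0165];x=-s['tcp_rot'][:,0];y=s['tcp_rot'][:,1]
    m=cv2.inRange(hsv,(8,80,80),(25,255,255));u,v=[int(a) for a in proj(c,g)]
    k=np.zeros_like(m);k[v-45:v+35,max(u-30,0):u+45]=1;p=cv2.findNonZero(m*k)[:,0]
    q=[]
    for a,b in p:
        o,d=ray(c,a,b);P=o+d*((g-o)@y)/(d@y);q.append([(P-g)@x,P[2]-g[2]])
    q=np.array(q);l=cv2.fitLine(q.astype(np.float32),cv2.DIST_L2,0,.01,.01).ravel();
    print('t',s['time_s'],'eef',s['eef_pos'].round(3),'tilt_deg',np.degrees(np.arctan(-l[1]/l[0])),'ext',q.min(0).round(3),q.max(0).round(3),'tq',s['wrist_torque'].round(3),'F',s['contact_force'].round(2),'grip',s['grip_force'])
    if save: cv2.imwrite('pics/'+save,cv2.resize(cv2.cvtColor(im,cv2.COLOR_RGB2BGR)[130:330,160:420],None,fx=3,fy=3))
E
python3 -c "
from h import *
tilt()"
```

```text
t 8.4 eef [0.493 0.239 0.32 ] tilt_deg 1.1120563 ext [-0.053 -0.015] [0.044 0.012] tq [-0.007  0.178  0.064] F [-0.42  0.31 -2.41] grip 97.76611089706421
```

Emit:
carry_out([
  [0,0,0,0,-0.95],
  [0,0,0,0,-0.95],
], force=40)

```text
time_s: 8.65
eef_pos: [0.4928, 0.2394, 0.3202]
tcp_rot: [[-0.992, -0.13, -0.0], [-0.13, 0.992, -0.0], [0.0, -0.0, -1.0]]
contact_force: [-0.4, -0.8, -3.2]
opening: 0.0161
grip_force: 97.7
```

Emit:
carry_out([
  [0,0,0,0,-0.75],
  [0,0,0,0,-0.75],
], force=20)

```text
time_s: 8.85
eef_pos: [0.4928, 0.2394, 0.3203]
tcp_rot: [[-0.992, -0.13, -0.0], [-0.13, 0.992, -0.0], [0.0, -0.0, -1.0]]
contact_force: [0.6, -0.2, -2.4]
opening: 0.016
grip_force: 97.8
```

Emit:
carry_out([
  [0,0,0,0,-0.66],
])

```text
time_s: 8.95
eef_pos: [0.4927, 0.2394, 0.3203]
tcp_rot: [[-0.992, -0.13, -0.0], [-0.13, 0.992, -0.0], [0.0, -0.0, -1.0]]
contact_force: [0.4, -0.1, -1.4]
opening: 0.0159
grip_force: 97.7
```

Emit:
carry_out([
  [0,0,0,0,-0.63],
])

```text
time_s: 9.05
eef_pos: [0.4927, 0.2394, 0.3203]
tcp_rot: [[-0.992, -0.13, -0.0], [-0.13, 0.992, -0.0], [0.0, -0.0, -1.0]]
contact_force: [1.1, 0.4, -2.9]
opening: 0.0164
grip_force: 93.2
```

Emit:
carry_out([
  [0,0,0,0,-0.62],
])

```text
time_s: 9.15
eef_pos: [0.4927, 0.2394, 0.3203]
tcp_rot: [[-0.992, -0.13, 0.0], [-0.13, 0.992, -0.0], [-0.0, -0.0, -1.0]]
contact_force: [-0.4, 0.8, -2.8]
opening: 0.0165
grip_force: 75.4
```

Emit:
carry_out([
  [0,0,0,0,-0.61],
])

```text
time_s: 9.25
eef_pos: [0.4927, 0.2394, 0.3203]
tcp_rot: [[-0.992, -0.13, 0.0], [-0.13, 0.992, 0.0], [-0.0, 0.0, -1.0]]
contact_force: [0.3, -0.7, -2.6]
opening: 0.0167
grip_force: 57.3
```

Emit:
carry_out([
  [0,0,0,0,-0.6],
])

```text
time_s: 9.35
eef_pos: [0.4927, 0.2394, 0.3203]
tcp_rot: [[-0.992, -0.13, -0.0], [-0.13, 0.992, -0.0], [0.0, -0.0, -1.0]]
contact_force: [0.1, -0.4, -1.9]
opening: 0.017
grip_force: 39.4
```

Emit:
carry_out([
  [0,0,0,0,-0.595],
])

```text
time_s: 9.45
eef_pos: [0.4927, 0.2394, 0.3203]
tcp_rot: [[-0.992, -0.13, -0.0], [-0.13, 0.992, -0.0], [0.0, -0.0, -1.0]]
contact_force: [1.5, 0.2, -2.6]
opening: 0.0174
grip_force: 30.5
```

```bash
python3 -c "
from h import *
tilt()"
```

```text
t 9.45 eef [0.493 0.239 0.32 ] tilt_deg 1.1299393 ext [-0.053 -0.015] [0.044 0.013] tq [-0.05   0.221  0.028] F [ 1.54  0.22 -2.61] grip 30.48432469367981
```

Emit:
carry_out([
  [0,0,0,0,-0.59],
])

```text
time_s: 9.6
eef_pos: [0.4927, 0.2394, 0.3203]
tcp_rot: [[-0.992, -0.13, 0.0], [-0.13, 0.992, -0.0], [-0.0, -0.0, -1.0]]
contact_force: [-0.3, 0.6, -1.6]
opening: 0.0175
grip_force: 21.0
```

```bash
python3 -c "
from h import *
tilt()"
```

```text
t 9.6 eef [0.493 0.239 0.32 ] tilt_deg 1.8224496 ext [-0.053 -0.016] [0.044 0.013] tq [-0.05   0.174  0.03 ] F [-0.31  0.65 -1.62] grip 21.03354513645172
```

Emit:
carry_out([
  [0,0,0,0,-0.587],
])

```text
time_s: 9.75
eef_pos: [0.4928, 0.2394, 0.3204]
tcp_rot: [[-0.992, -0.13, 0.0], [-0.13, 0.992, -0.0], [-0.0, -0.0, -1.0]]
contact_force: [0.4, -0.8, -1.7]
opening: 0.018
grip_force: 15.5
```

```bash
python3 -c "
from h import *
tilt()"
```

```text
t 9.75 eef [0.493 0.239 0.32 ] tilt_deg 4.3266807 ext [-0.053 -0.016] [0.044 0.014] tq [-0.037  0.111 -0.004] F [ 0.35 -0.77 -1.72] grip 15.494045913219452
```

Emit:
carry_out([
  [0,0,0,0,-0.587],
])

```text
time_s: 9.9
eef_pos: [0.4927, 0.2394, 0.3204]
tcp_rot: [[-0.992, -0.13, 0.0], [-0.13, 0.992, 0.0], [-0.0, 0.0, -1.0]]
contact_force: [0.6, 0.8, -2.2]
opening: 0.0181
grip_force: 15.4
```

```bash
python3 -c "
from h import *
tilt()"
```

```text
t 9.9 eef [0.493 0.239 0.32 ] tilt_deg 16.208328 ext [-0.052 -0.023] [0.042 0.023] tq [0.041 0.161 0.004] F [ 0.65  0.83 -2.22] grip 15.417355298995972
```

Emit:
carry_out([
  [0,0,0,0,-0.588],
])

```text
time_s: 10.05
eef_pos: [0.4927, 0.2394, 0.3203]
tcp_rot: [[-0.992, -0.13, -0.0], [-0.13, 0.992, -0.0], [0.0, -0.0, -1.0]]
contact_force: [-0.7, -0.2, -2.3]
opening: 0.0173
grip_force: 15.5
```

```bash
python3 -c "
from h import *
tilt()"
```

```text
t 10.05 eef [0.493 0.239 0.32 ] tilt_deg 26.932732 ext [-0.049 -0.026] [0.039 0.03 ] tq [-0.058  0.13   0.017] F [-0.73 -0.24 -2.26] grip 15.501227974891663
```

Emit:
carry_out([
  [-0.01,0,0,0,-0.592],
])

```text
time_s: 10.2
eef_pos: [0.5024, 0.2408, 0.3205]
tcp_rot: [[-0.991, -0.13, 0.0], [-0.13, 0.991, 0.0], [-0.0, 0.0, -1.0]]
contact_force: [0.6, 1.1, -2.5]
opening: 0.0182
grip_force: 15.6
```

```bash
python3 -c "
from h import *
tilt('s4.png')"
```

```text
t 10.2 eef [0.502 0.241 0.321] tilt_deg 27.856487 ext [-0.051 -0.028] [0.038 0.032] tq [-0.007  0.029 -0.022] F [ 0.58  1.07 -2.54] grip 15.558448433876038
```

View pics/s4.png

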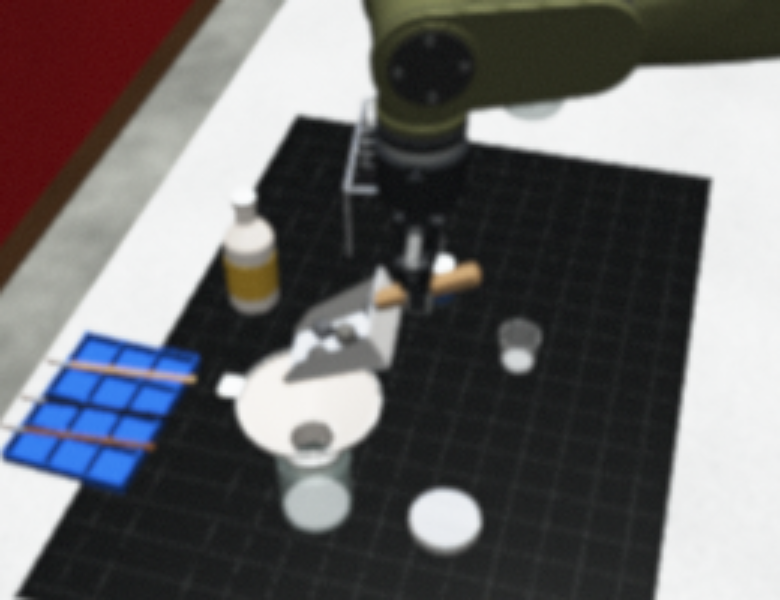

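Side crop: pan tipped about 28°, its lip at (298,365) above the funnel's mouth, stones still in the pan. Continue the droop.

Emit:
carry_out([
  [0,0,0.005,0,-0.587],
  [0,0,0.01,0,-0.589],
])

```text
time_s: 10.45
eef_pos: [0.5028, 0.2407, 0.3099]
tcp_rot: [[-0.992, -0.13, -0.0], [-0.13, 0.992, -0.0], [0.0, -0.0, -1.0]]
contact_force: [-0.1, 1.5, -2.1]
opening: 0.0176
grip_force: 15.5
```

```bash
python3 -c "
from h import *
tilt()"
```

```text
t 10.45 eef [0.503 0.241 0.31 ] tilt_deg 28.041872 ext [-0.05  -0.028] [0.04  0.032] tq [-0.053  0.232  0.032] F [-0.06  1.5  -2.1 ] grip 15.537248253822327
```

Emit:
carry_out([
  [0,0,0,0,-0.585],
])

```text
time_s: 10.6
eef_pos: [0.5023, 0.2406, 0.3094]
tcp_rot: [[-0.992, -0.13, -0.002], [-0.13, 0.992, -0.001], [0.002, -0.0, -1.0]]
contact_force: [-0.3, 0.0, -1.6]
opening: 0.0177
grip_force: 12.0
```

```bash
python3 -c "
from h import *
tilt()"
```

```text
t 10.6 eef [0.502 0.241 0.309] tilt_deg 32.32028 ext [-0.049 -0.031] [0.038 0.036] tq [-0.001  0.144  0.021] F [-0.3   0.03 -1.6 ] grip 11.97648748755455
```

Emit:
carry_out([
  [0,0,0,0,-0.586],
])

```text
time_s: 10.75
eef_pos: [0.5026, 0.2407, 0.3105]
tcp_rot: [[-0.992, -0.13, 0.0], [-0.13, 0.992, 0.0], [-0.0, 0.0, -1.0]]
contact_force: [-0.3, 0.7, -2.7]
opening: 0.0175
grip_force: 12.0
```

```bash
python3 -c "
from h import *
tilt()"
```

```text
t 10.75 eef [0.503 0.241 0.311] tilt_deg 34.087322 ext [-0.047 -0.033] [0.038 0.035] tq [-0.01   0.172  0.019] F [-0.32  0.66 -2.71] grip 12.03566238284111
```

Emit:
carry_out([
  [0,0,0,0,-0.584],
])

```text
time_s: 10.9
eef_pos: [0.5028, 0.2407, 0.3108]
tcp_rot: [[-0.992, -0.13, 0.001], [-0.13, 0.992, 0.0], [-0.001, 0.0, -1.0]]
contact_force: [-0.2, 0.5, -1.8]
opening: 0.0178
grip_force: 10.2
```

Emit:
carry_out([
  [-0.005,0,0,0,-0.585],
])

```text
time_s: 11.0
eef_pos: [0.5076, 0.2414, 0.3108]
tcp_rot: [[-0.992, -0.13, 0.001], [-0.13, 0.992, 0.0], [-0.001, 0.0, -1.0]]
contact_force: [0.3, -0.1, -1.0]
opening: 0.0175
grip_force: 10.2
```

```bash
python3 -c "
from h import *
tilt('s5.png')"
```

```text
t 11.0 eef [0.508 0.241 0.311] tilt_deg 33.655544 ext [-0.047 -0.033] [0.038 0.037] tq [ 0.006  0.092 -0.007] F [ 0.35 -0.14 -1.03] grip 10.224844068288803
```

View pics/s5.png

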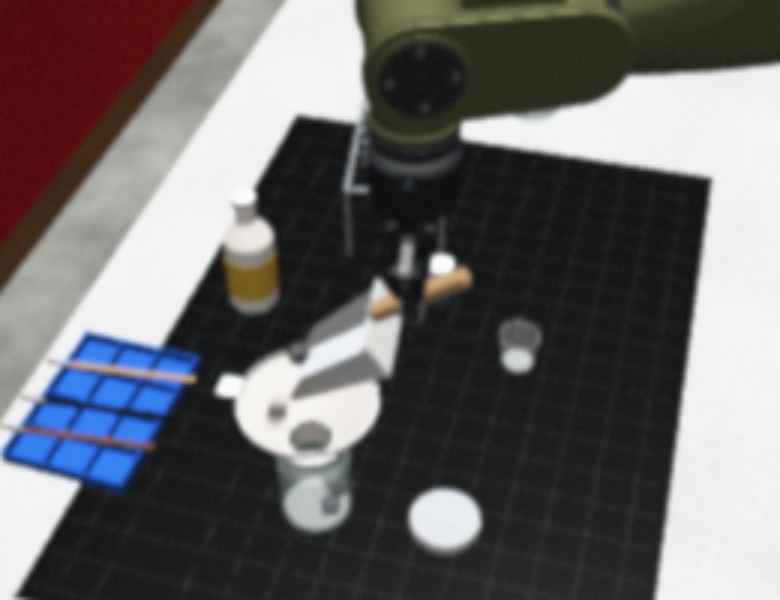

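Side crop: stones are pouring, one in the jar at (330,500), one in the cone at (277,410), one at the lip at (298,350). Hold while they settle.

Emit:
carry_out([
  [0,0,0,0,-0.588],
  [0,0,0,0,-0.588],
  [0,0,0,0,-0.588],
  [0,0,0,0,-0.588],
  [0,0,0,0,-0.588],
])

```text
time_s: 11.55
eef_pos: [0.5076, 0.2414, 0.3104]
tcp_rot: [[-0.992, -0.13, 0.0], [-0.13, 0.992, 0.0], [-0.0, 0.0, -1.0]]
contact_force: [0.3, 0.2, -1.6]
opening: 0.0179
grip_force: 10.2
```

```bash
python3 -c "
from h import *
tilt()
c=cap('scene');d=cap('side')
f=lambda i:cv2.cvtColor(i,cv2.COLOR_RGB2BGR)
a=cv2.resize(f(c['image'])[190:330,260:400],(560,560),interpolation=cv2.INTER_CUBIC)[:, 80:480];b=cv2.resize(f(d['image'])[190:330,220:320],(400,560),interpolation=cv2.INTER_CUBIC)
cv2.imwrite('pics/m6.png',np.hstack([a,b]))"
```

```text
t 11.55 eef [0.508 0.241 0.31 ] tilt_deg 33.799664 ext [-0.047 -0.033] [0.038 0.037] tq [-0.031  0.055  0.024] F [ 0.28  0.22 -1.56] grip 10.232869684696198
```

View pics/m6.png

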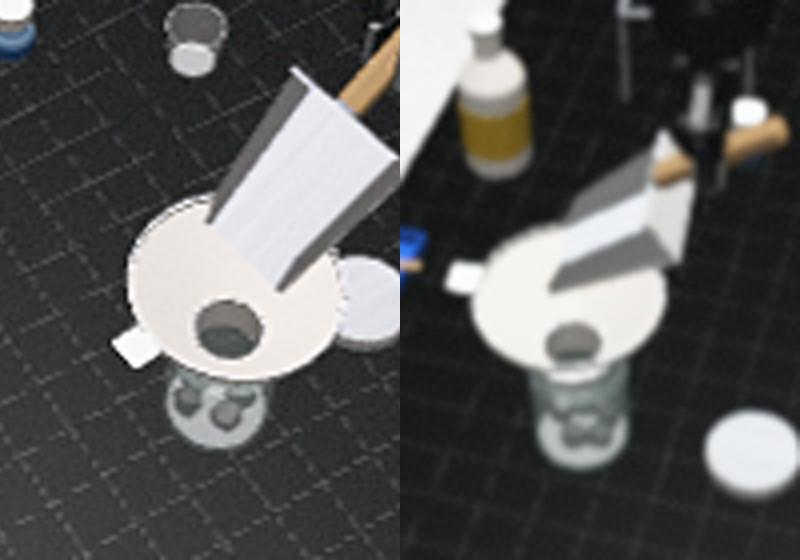

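Left view (scene): the pan is empty, the funnel hole at (228,330) is clear, stones lie in the jar at (215,405). Right view (side) agrees, with the funnel seated. Now firm the grip, lift and carry the scoop to the free bench near (0.6, 0.08).

Emit:
carry_out([
  [0,0,0,0,-0.605],
  [0,0,-0.01,0,-0.605],
  [0,0,-0.03,0,-0.605],
  [0,0,-0.045,0,-0.605],
  [0,0,-0.05,0,-0.605],
])

```text
time_s: 12.2
eef_pos: [0.5084, 0.2416, 0.3637]
tcp_rot: [[-0.992, -0.13, 0.004], [-0.13, 0.992, 0.002], [-0.005, 0.001, -1.0]]
contact_force: [1.2, 0.0, -0.5]
opening: 0.0177
grip_force: 20.7
```

Emit:
carry_out([
  [0.001,-0.015,0,0,-0.605],
  [0.004,-0.055,0,0,-0.605],
  [0.008,-0.1,0,0,-0.605],
  [0.01,-0.145,0,0,-0.605],
  [0.01,-0.171,0,0,-0.605],
])

```text
time_s: 12.7
eef_pos: [0.5192, 0.067, 0.3593]
tcp_rot: [[-0.992, -0.127, -0.002], [-0.127, 0.992, -0.001], [0.002, -0.001, -1.0]]
contact_force: [0.7, 1.0, -1.5]
opening: 0.0183
grip_force: 20.7
```

Emit:
carry_out([
  [0,0,0.02,0,-0.605],
  [0,0,0.06,0,-0.605],
  [0,0,0.1,0,-0.605],
  [0,0,0.14,0,-0.605],
  [0,0,0.17,0,-0.605],
])

```text
time_s: 13.2
eef_pos: [0.5178, 0.0694, 0.1863]
tcp_rot: [[-0.992, -0.129, -0.005], [-0.129, 0.992, -0.001], [0.005, -0.0, -1.0]]
contact_force: [-0.1, -0.5, -0.9]
opening: 0.0176
grip_force: 20.6
```

```bash
python3 -c "
from h import *
tilt()
c=cap('scene');d=cap('side')
f=lambda i:cv2.cvtColor(i,cv2.COLOR_RGB2BGR)
cv2.imwrite('pics/m7.png',np.hstack([cv2.resize(f(c['image'])[120:330,220:400],(400,466)),cv2.resize(f(d['image'])[120:330,200:380],(400,466))]))"
```

```text
t 13.2 eef [0.518 0.069 0.186] tilt_deg 34.02761 ext [-0.047 -0.028] [0.037 0.039] tq [-0.032  0.024  0.003] F [-0.09 -0.49 -0.93] grip 20.642193853855133
```

View pics/m7.png

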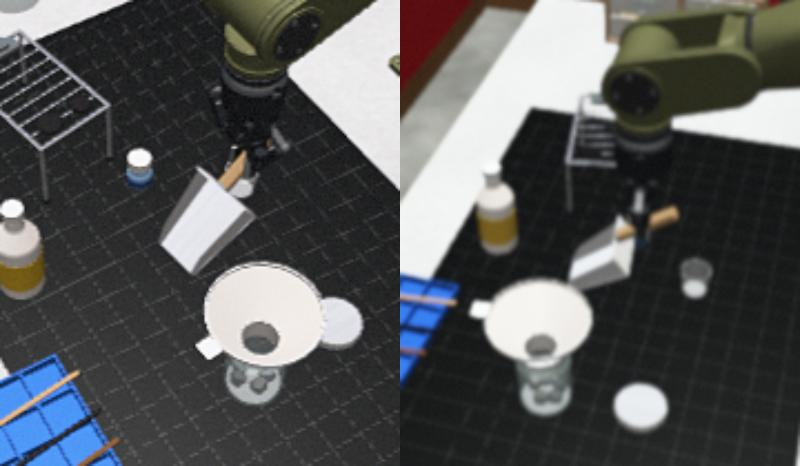

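Both views: the tilted empty scoop is over free bench (scene (205,225)), clear of the cup, pot and funnel. Lower it so the lip lands and the loose pivot lets it lie flat.

Emit:
carry_out([
  [0,0,0.02,0,-0.59],
  [0,0,0.05,0,-0.588],
  [0,0,0.07,0,-0.587],
  [0,0,0.08,0,-0.587],
  [0,0,0.088,0,-0.587],
])

```text
time_s: 13.85
eef_pos: [0.5211, 0.0703, 0.1037]
tcp_rot: [[-0.992, -0.13, 0.003], [-0.13, 0.992, -0.0], [-0.003, -0.0, -1.0]]
contact_force: [0.4, -0.4, -1.0]
opening: 0.0177
grip_force: 15.8
```

Emit:
carry_out([
  [0,0,0.008,0,-0.587],
  [0,0,0.016,0,-0.587],
  [0,0,0.024,0,-0.587],
  [0,0,0.032,0,-0.587],
  [0,0,0.04,0,-0.587],
])

```text
time_s: 14.35
eef_pos: [0.52, 0.0705, 0.0618]
tcp_rot: [[-0.992, -0.13, 0.0], [-0.13, 0.992, -0.0], [-0.0, -0.0, -1.0]]
contact_force: [-1.2, -0.8, 1.0]
opening: 0.0177
grip_force: 15.4
```

```bash
python3 -c "
from h import *
tilt()"
```

```text
t 14.35 eef [0.52  0.071 0.062] tilt_deg 17.333607 ext [-0.052 -0.024] [0.041 0.026] tq [-0.041  0.066 -0.002] F [-1.18 -0.75  0.96] grip 15.379853546619415
```

Works as planned; continue down.

Emit:
carry_out([
  [0,0,0.008,0,-0.587],
  [0,0,0.016,0,-0.587],
  [0,0,0.024,0,-0.587],
  [0,0,0.032,0,-0.587],
  [0,0,0.036,0,-0.587],
])

```text
time_s: 14.9
eef_pos: [0.5191, 0.0705, 0.0251]
tcp_rot: [[-0.992, -0.13, -0.002], [-0.13, 0.992, -0.0], [0.002, 0.0, -1.0]]
contact_force: [-5.4, -1.5, 8.3]
opening: 0.0179
grip_force: 16.3
```

```bash
python3 -c "
from h import *
tilt()"
```

```text
t 14.9 eef [0.519 0.07  0.025] tilt_deg 0.55870885 ext [-0.054 -0.019] [0.039 0.014] tq [-0.069  0.632  0.052] F [-5.44 -1.47  8.31] grip 16.311894357204437
```

Flat. Release gently and rise.

Emit:
carry_out([
  [0,0,0,0,-0.5],
  [0,0,0,0,-0.2],
  [0,0,0,0,0.2],
  [0,0,0,0,0.3],
  [0,0,0,0,0.3],
])

```text
time_s: 15.45
eef_pos: [0.5201, 0.0705, 0.0266]
tcp_rot: [[-0.992, -0.13, 0.0], [-0.13, 0.992, 0.0], [-0.0, -0.0, -1.0]]
contact_force: [-0.7, -0.2, 0.7]
opening: 0.0554
grip_force: 0.0
```

Emit:
carry_out([
  [0,0,-0.02,0,0.3],
  [0,0,-0.05,0,0.3],
  [0,0,-0.1,0,0.3],
  [0,0,-0.15,0,0.3],
  [0,0,-0.2,0,0.3],
])

```text
time_s: 15.95
eef_pos: [0.5194, 0.0705, 0.2282]
tcp_rot: [[-0.992, -0.13, -0.0], [-0.13, 0.992, 0.0], [0.0, 0.0, -1.0]]
contact_force: [0.5, -0.4, -0.1]
opening: 0.0555
grip_force: 0.0
```

Emit:
carry_out([
  [0.02,0,0,0,0.3],
  [0.04,0,0,0,0.3],
  [0.05,0,0,0,0.3],
  [0.05,0,0,0,0.3],
  [0.05,0,0,0,0.3],
])

```text
time_s: 16.45
eef_pos: [0.4704, 0.064, 0.226]
tcp_rot: [[-0.992, -0.13, 0.0], [-0.13, 0.992, 0.0], [-0.0, 0.0, -1.0]]
contact_force: [0.3, 0.4, 0.4]
opening: 0.0556
grip_force: 0.0
```

```bash
python3 -c "
from h import *
c=cap('scene');d=cap('side')
f=lambda i:cv2.cvtColor(i,cv2.COLOR_RGB2BGR)
cv2.imwrite('pics/m8.png',np.hstack([cv2.resize(f(c['image'])[120:330,220:400],(400,466)),cv2.resize(f(d['image'])[120:330,200:380],(400,466))]))"
```

```text
(no output)
```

View pics/m8.png

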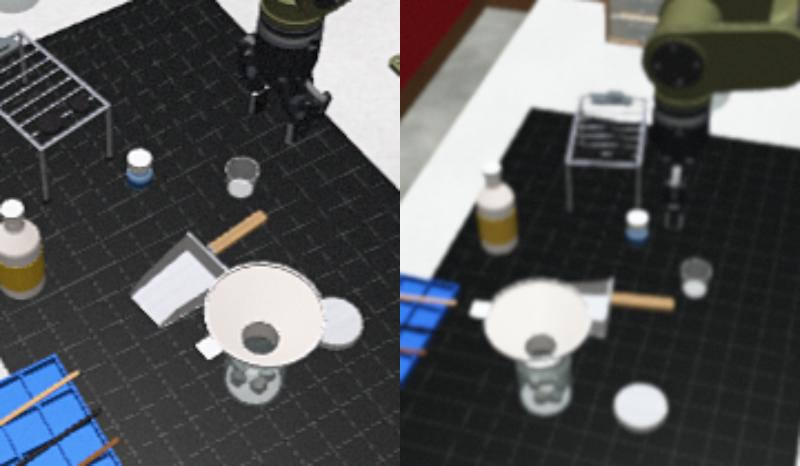

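The scoop lies flat and empty on the bench (scene (195,275)), the funnel is seated, the stones are in the jar, and nothing else has moved. I am handing it in.

```bash
python3 -c "
from station import env
print(env.job_done())"
```

```text
the job is handed in; nothing more can be done
None
```

The job is handed in at about 16.5 s of the 72 s. The last pictures show the pieces in the jar (not all five could be told apart, but the pan and funnel were empty), the funnel seated and the empty scoop flat and released; no verdict came back.

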